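# Hold a torch head under the sprung contact of a test fixture

## Robot

A 6-joint arm with a two-finger parallel gripper is mounted at the origin on the work surface. World frame = base frame: x ahead of the robot, y to its left, z up, the work surface at z = 0. Lengths are in m, angles in rad, forces in N, time in s.
With the tool pointing down it reaches from about 0.35 to 0.775 m from the base axis. Payload 5.5 kg.
Tool frame: the origin (TCP) lies at the very end of the fingers, on their centre line; the grasp point (between the pads) lies 19 mm behind it; z points along the fingers, y is the direction in which the jaws open and shut (so a half turn about z gives the same grasp; the last joint's range is limited). The gripper opens to 85 mm and grips with 20 to 120 N. Pads are 22 mm wide; open, the fingers measure 114 mm over their backs; the gripper's body (76 mm by 85 mm) begins 54 mm behind the grasp point. The pads swing forward as they close: fully open they stand 13 mm farther back than shut.
Start: joints at [-1.465, 0.313, 0.046, 1.304, 0, 1.431], TCP at [0.14, -0.558, 0.204] pointing down, gripper open.
Joint ranges: [-2.76, 2.76], [-0.86, 1.69], [-1.03, 1.26], [-2.2, 2.34], [-1.47, 1.5], [-3.14, 3.14]. Speed limits (rad/s): [2.57, 2.57, 3.14, 3.14, 3.14, 3.14].

## Interface

Orientations are given as a unit quaternion [w, x, y, z].
In Python, from workcell import get_state, read_camera, hand_in, find_in, silhouettes gives the robot as it stands. The module is installed in compiled form; this text tells all that it offers.
- The arm moves only by the tool send_rows, never from a script. Its argument "deltas" is a list that holds one entry, the list of rows, each a list of 6 numbers: the shift along the world's x, y, z in cm, then the turn, a rotation vector about the world's x, y, z in degrees. In form: [[[dx, dy, dz, wx, wy, wz], ...]]. A call has 1 to 12 rows; each row is the pose to reach, as a shift and turn from the pose commanded when the call began; what a row does not reach only later rows make up. A row lasts 1/10 s, in which the tool goes at most 50 mm and 8.59 degrees, less where a joint would pass 70% of its speed; a pose out of reach is approached as far as the arm can. A call with a gripper value outside its range is refused whole. "jaw" is the opening, from -1 (shut) to 1 (fully open), so that 0 is half open, set as the call begins (left out, the last holds). The fingers move at their own pace and stop on an object; "force" is the grip in N (left out, the last holds). Time passes only in rows, so rows that repeat a pose let the fingers close. It gives the time, the measured TCP pose, the force and the opening at its end, in the units of the state.
- get_state(): the state, without advancing time (a new reading comes with each control period).
- read_camera(name): name is "scene" or "top" or "wrist"; returns a dict with "img" (400x640x3 uint8, red, green, blue), "z_map" (400x640 float32, m along the optical axis (not along the pixel's ray), 0 where there is no reading), "vfov" (degrees; the focal length in pixels is half the picture's height over the tangent of half this angle, whatever the lens; pixels are square), "cx", "cy" (the principal point, pixels), "R" (3x3) and "t" (3): a world point X has camera coordinates R X + t; the wrist camera has in their place "hand_eye" (4x4, takes a point from camera to tool coordinates, whose origin is the TCP and whose axes are the flange's). Camera axes: x right, y down, z forward; pixel columns grow to the right and rows downward; lengths in m; the calibration is good to about 2 mm. The wrist camera is an equidistant fisheye: a pixel r from the principal point sees the ray r / f radians off the axis. A picture is of the moment at which its call begins: read the wrist's pose just before it.
- hand_in(): hands the job in, once; it reports no verdict.
Trained networks look in a picture, given as the dict that the camera call returned (one of the last four; its "shot" number tells which), for a name from the list of things; names that differ only in an ending like _2 or _b are one class to them, and where a whole thing is asked for, a point or a joint stands for the part that bears it (a point fixed in the world has none). Each returns a list of dicts, best first, with "conf" (0 to 1); they miss things now and then, are a little off and sometimes report something else, mostly with a low value. They report only what shows in the picture. A call takes as long as a camera call.
- find_in(picture, thing): "box" ([centre column, centre row, width, height] in pixels, round what is visible of it).
- silhouettes(picture, thing): "mask" (400x640 bool, what is visible of it) and "box" ([centre column, centre row, width, height] in pixels, round what is visible of it).
The state is a dict: "clock": time; "joint_pos": joint angles; "qvel": joint speeds; "tau": joint torques, N m; "tcp_pos": TCP position; "orientation": TCP orientation; "wrist_force": force on the tool from outside, world axes, zero at the start; "ft_torque": the same for the moment, N m; "finger_gap": finger opening in m.
Only numpy, scipy, OpenCV 4.12 (cv2) and the standard library are available. Lean on these libraries where they do the work, as an engineer would, in place of code of your own. Each camera call takes 0.05 s, during which the arm holds its last target.

## Task

Light-test the torch head: take it from the tray, stand it in the fixture's round nest the way up it stands now, push it down until it is fully home and let go of it. Then bring the fixture's spring-open lid down onto it until the sprung contact under the lid is pushed in by about 10 mm of its 15 (the lid is then level), never to the end of its stroke, and finish holding it there: the program ends with the lid still held down. Leave the battery tube, the tail cap and the white dispenser where they stand.

Things in the scene. Friction and masses are not known exactly. Their poses are not given: they have to be found in the camera images.
- head_center (a point): Centre of the torch head: a black upright cylinder with grey rings, 36 mm in diameter, 50 mm tall, about 90 g, standing lens down in the tray, a 17 mm brass disc on top. Lower edge bevelled (31 mm across at the bottom, full width 4.5 mm up). The thickest of the three black parts in the tray. The point lies 25 mm above its underside and 25 mm below the top of the disc; z up.
- tray: Fixed shallow grey tray, 300 x 130 mm, floor 4 mm above the bench, rim 12 mm high; origin under its centre, x axis along its length. The head, the battery tube and the tail cap stand in a row along its x axis, about 90 mm apart, in any order.
- tube_center (a point): Centre of the battery tube, a bystander: black, 27 mm in diameter, 85 mm tall, upright in the tray.
- tailcap_center (a point): Centre of the tail cap, a bystander: black, 29 mm in diameter, 24 mm tall with a rubber boot on top, in the tray.
- dispenser: White round solvent dispenser with a steel top, a bystander: 72 mm in diameter, 146 mm tall, on the bench; origin under its centre.
- fixture: Clamshell test fixture fixed to the bench: grey case 250 x 200 mm, 34 mm high, with a black nest plate 110 x 110 mm, 20 mm thick, on it (top 54 mm above the bench). Origin on the bench under the nest's axis; x points from the nest to the hinge, y along the hinge pin, -x to the operator's side where the handle comes down.
- nest (a point): Centre of the nest's floor, 34 mm above the bench, axes as the fixture's: a round hole 37.6 mm wide, 20 mm deep, with a 3 mm chamfer at its mouth. Three sprung balls in its wall, 8.5 mm above the floor, grip the head: set in lightly it stops some 7 mm short of the floor and takes a push of 6 to 10 N to go home; then it stays. Fully home, head_center is 25 mm above this point.
- lid_hinge (a point): Middle of the lid's hinge pin: 130 mm from the nest's axis in the fixture's +x, 85 mm above the bench. Axes as the fixture's.
- handle (a point): Middle of the lid's handle bar: round, steel, 12 mm in diameter, 104 mm clear between its brackets, parallel to the hinge pin; y along it. In the lid it lies 240 mm from the pin and 35 mm above the pin's level: 327 mm above the bench, almost over the hinge, when open; 120 mm above the bench, 110 mm from the nest's axis on the -x side, when level. 50 mm free behind it, nothing before it.
- lid (a joint): Angle of the lid, rad: 0 level, 1.40 fully open (80 degrees up, where a torsion spring holds it); grows as it opens. A light aluminium frame, 0.35 kg. Let go, it springs open. Leading the bar round needs 1 to 4 N until the contact meets the head (at 0.08 rad) and about 9 N at level.
- contact (a joint): How far the sprung contact is pushed in, m: 0 free, 0.015 end of stroke. A 9 mm brass plunger under the bridge of the lid, 130 mm from the hinge; 3 N at first, then 0.7 N per mm more. A dark ring on it meets the mouth of its sleeve at 10 mm. With the head fully home it reads 0.010 when the lid is level, and changes by 1 mm for 1.85 mm of travel of the handle bar.
- contact_tip (a point): Tip of that sprung contact; on the head's brass disc when the lid is down.

How it is judged:
On the way:
1. the head stands fully home in the nest, let go of, with the lid still up (z of head_center in the frame of nest below 0.0275 m and horizontal distance between head_center and nest below 0.003 m and angle between head_center's own z axis and vertical below 0.087 rad and contact force between the fingers and head below 0.1 N and value of joint lid above 0.6 rad), for 0.2 s.
At the end, for the whole second after the job is handed in: The head is fully home in the nest (within 2.5 mm of the floor, 3 mm of the axis, upright within 5 degrees), the sprung contact bears on its brass disc with more than 4 N, pushed in between 7 and 13 mm, and the lid is kept down by the fingers and nothing else through the last second (z of head_center in the frame of nest below 0.0275 m and horizontal distance between head_center and nest below 0.003 m and angle between head_center's own z axis and vertical below 0.087 rad and horizontal distance between contact_tip and head_center below 0.006 m and contact force between contact and head above 4 N and value of joint contact between 0.007 and 0.013 m and value of joint lid below 0.05 rad and contact force between the fingers and lid above 2 N and contact force between the fingers and head below 0.1 N); the arm keeps its last pose, push and grip.
It fails at once if the sprung contact driven to the end of its stroke (value of joint contact above 0.0146 m).
It fails at once if the battery tube, the tail cap or the dispenser moved by more than 25 mm (distance of any of tube_center, tailcap_center, dispenser from where it was at the start of the episode above 0.025 m).
It also fails if it takes over 72 s, if anything falls off the work surface, if the arm or the gripper's body presses on something with over 40 N, if the wrist force passes 120 N, or if a joint passes its speed limit or range.

## Working session

There is one attempt and no reset: what is moved stays moved. The work goes in short steps, Python scripts to look and compute and a tool call to move; the robot and the scene stay as the last step left them, time stands still between calls to the robot, and variables do not carry over. Pictures are saved under pics/ and viewed, and the job is handed in when it is done.

Besides the shell and the picture viewer there is one more tool, called after "Request:" as name(argument=value, ...) on one line, values as JSON. send_rows: Moves the arm, as the interface text tells. Its arguments: {"type":"object","properties":{"deltas":{"type":"array","items":{"type":"array","items":{"type":"array","items":{"type":"number"}}}},"jaw":{"type":"number"},"force":{"type":"number"}},"required":["deltas"]}

```bash
mkdir -p pics
cat > h.py <<'E'
import numpy as np, cv2
from workcell import *
def f_of(p): return p["img"].shape[0]/2/np.tan(np.radians(p["vfov"])/2)
def cloud(p):
    f=f_of(p); z=p["z_map"]; v,u=np.mgrid[0:z.shape[0],0:z.shape[1]]
    X=np.stack([(u-p["cx"])/f*z,(v-p["cy"])/f*z,z],-1)
    return (X-p["t"])@np.array(p["R"])   # R^T (X-t)
def save(p,n): cv2.imwrite("pics/"+n,p["img"][:,:,::-1])
E
python3 - <<'E'
from h import *
s=get_state(); print({k:np.round(v,3) for k,v in s.items()})
for n in("scene","top"):
    p=read_camera(n); save(p,n+"0.png"); W=cloud(p)
    print(n,p["vfov"],p["cx"],p["cy"])
    for t in("head_center","tube_center","tailcap_center","dispenser","tray","fixture","handle","lid","nest"):
        try: r=silhouettes(p,t)
        except Exception as e: print(t,e); continue
        for q in r[:2]:
            m=q["mask"]&(p["z_map"]>0); P=W[m]
            if len(P)==0: continue
            top=P[P[:,2]>np.percentile(P[:,2],98)-.004]
            print(t,round(q["conf"],2),np.round(q["box"]),m.sum(),"med",np.round(np.median(P,0),3),"zmax",np.round(np.percentile(P[:,2],98),3),"topmid",np.round((top.min(0)+top.max(0))/2,3),"lo",np.round(P.min(0),3),"hi",np.round(P.max(0),3))
E
```

```text
{'clock': np.float64(0.0), 'joint_pos': array([-1.465,  0.314,  0.045,  1.304,  0.   ,  1.431]), 'qvel': array([ 0.   ,  0.001,  0.001, -0.   ,  0.   ,  0.001]), 'tau': array([ 1.0000e-03, -4.8062e+01,  2.9853e+01,  1.9000e-02, -0.0000e+00,
       -0.0000e+00]), 'tcp_pos': array([ 0.14 , -0.557,  0.203]), 'orientation': array([-0.001,  0.992,  0.123,  0.   ]), 'wrist_force': array([-1.188,  0.297, -0.191]), 'ft_torque': array([ 0.02 , -0.016, -0.047]), 'finger_gap': np.float64(0.086)}
scene 48.54369253987083 317.95231336490167 196.04371885917132
head_center 0.9 [273. 302.  23.  30.] 446 med [ 0.6   -0.303  0.049] zmax 0.054 topmid [ 0.594 -0.297  0.053] lo [ 0.553 -0.315  0.002] hi [ 0.612 -0.256  0.056]
tube_center 0.71 [234. 279.  19.  41.] 483 med [ 0.512 -0.307  0.058] zmax 0.09 topmid [ 0.506 -0.301  0.089] lo [ 0.471 -0.314  0.002] hi [ 0.519 -0.266  0.092]
tailcap_center 0.59 [212. 263.  12.  11.] 163 med [ 0.421 -0.269  0.026] zmax 0.031 topmid [ 0.417 -0.265  0.03 ] lo [ 0.405 -0.279  0.005] hi [ 0.43  -0.253  0.034]
dispenser 0.7 [377. 260.  44.  76.] 2259 med [ 0.753 -0.16
[... 1914 characters left out ...]
.126 0.035] zmax 0.332 topmid [0.452 0.139 0.332] lo [ 0.388  0.015 -0.005] hi [0.667 0.315 0.336]
handle 0.81 [224. 257.  91.  31.] 1407 med [0.446 0.14  0.235] zmax 0.333 topmid [0.452 0.14  0.332] lo [ 0.39   0.065 -0.005] hi [0.477 0.314 0.336]
lid 0.68 [220. 258. 101.  29.] 1444 med [0.445 0.141 0.233] zmax 0.333 topmid [0.452 0.14  0.332] lo [ 0.397  0.065 -0.005] hi [0.477 0.331 0.336]
nest 0.78 [232. 220. 124. 109.] 8321 med [0.519 0.126 0.035] zmax 0.332 topmid [0.452 0.14  0.332] lo [ 0.395  0.015 -0.003] hi [0.671 0.27  0.336]
nest 0.63 [407. 225.  60. 121.] 5416 med [ 0.498 -0.28   0.003] zmax 0.013 topmid [ 0.505 -0.282  0.031] lo [ 0.349 -0.361 -0.006] hi [ 0.66  -0.2    0.053]
```

View pics/scene0.png

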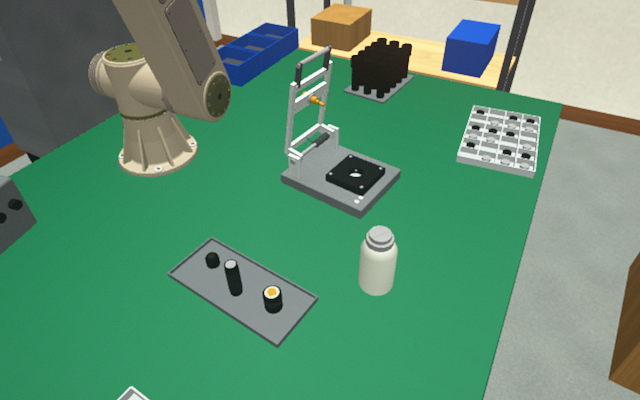

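View pics/top0.png

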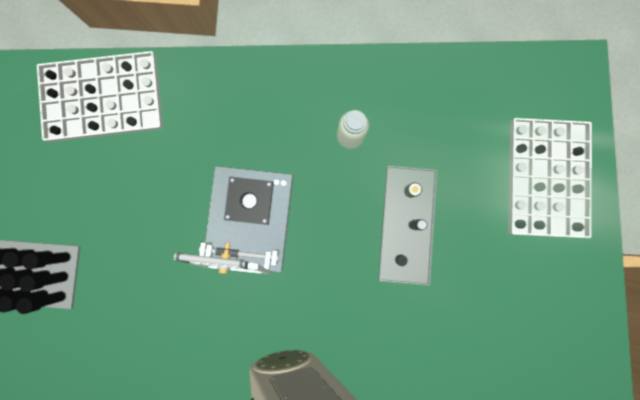

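Run:
```python
from h import *
s=get_state()
for n in("scene","top"):
    p=read_camera(n); R=np.array(p["R"]);f=f_of(p)
    for X in (s["tcp_pos"],[0,0,0],[0,0,.3],s["tcp_pos"]+[0,0,.2]):
        c=R@np.array(X)+p["t"]; print(n,np.round(c,3),np.round([p["cx"]+f*c[0]/c[2],p["cy"]+f*c[1]/c[2]]))
    W=cloud(p)
    if n=="top":
        W1=W
    # head top
    m=(W[...,2]>.046)&(W[...,2]<.06)&(abs(W[...,0]-.594)<.03)&(abs(W[...,1]+.293)<.03)
    P=W[m]; print("head",m.sum(),P.min(0),P.max(0),P.mean(0)); 
    for k,(a,b) in {"tube":(.505,-.298),"cap":(.415,-.266)}.items():
        m=(W[...,2]>.012)&(np.hypot(W[...,0]-a,W[...,1]-b)<.03);P=W[m];print(k,m.sum(),P.min(0),P.max(0))
    # nest plate
    m=(W[...,2]>.049)&(W[...,2]<.059)&(W[...,1]>0)&(W[...,0]>.48)&(W[...,0]<.72)&(W[...,1]<.27)
    P=W[m][:,:2].astype(np.float32); print("plate",m.sum(),cv2.minAreaRect(P))
    m=(W[...,2]>.029)&(W[...,2]<.039)&(W[...,1]>-.05)&(W[...,0]>.38)&(W[...,0]<.72)&(W[...,1]<.3)
    P=W[m][:,:2].astype(np.float32); print("case",m.sum(),cv2.minAreaRect(P))
    m=(W[...,2]>.318)&(W[...,2]<.34)&(abs(W[...,1]-.14)<.12)&(abs(W[...,0]-.45)<.1)
    P=W[m]; print("bar",m.sum(),P.min(0),P.max(0),cv2.fitLine(P.astype(np.float32),cv2.DIST_HUBER,0,.01,.01).ravel())
p=read_camera("wrist"); save(p,"w0.png"); print(p["hand_eye"],p["vfov"])
i=cv2.imread("pics/top0.png")[130:310,150:310]; cv2.imwrite("pics/topz.png",cv2.resize(i,None,fx=3.3,fy=3.3,interpolation=3))
i=cv2.imread("pics/scene0.png")[30:230,260:430]; cv2.imwrite("pics/scz.png",cv2.resize(i,None,fx=3,fy=3,interpolation=3))
```

```text
scene [-0.616  0.081  0.748] [-48. 244.]
scene [-0.465 -0.126  1.301] [159. 153.]
scene [-0.47  -0.354  1.107] [129.  54.]
scene [-0.62  -0.071  0.618] [-127.  145.]
head 246 [ 0.5756026  -0.31373903  0.04601073] [ 0.61178006 -0.27947934  0.05625316] [ 0.59546861 -0.29770278  0.05184595]
tube 455 [ 0.49294908 -0.31438299  0.01227488] [ 0.52022505 -0.28800303  0.09179577]
cap 156 [ 0.40085497 -0.27805215  0.01208315] [ 0.43083384 -0.25052321  0.03197225]
plate 1126 ((0.5735535025596619, 0.12105707824230194), (0.11480705440044403, 0.11375711858272552), 81.42182159423828)
case 2972 ((0.5289111137390137, 0.12683998048305511), (0.20451907813549042, 0.2519639730453491), 82.83626556396484)
bar 234 [0.434871   0.07532781 0.31805064] [0.46392892 0.19860177 0.33484706] [0.12584843 0.99189824 0.01732055 0.45445132 0.14080258 0.32976025]
top [0.511 0.403 0.756] [573. 401.]
top [-0.045  0.568  0.945] [303. 427.]
top [-0.043  0.548  0.645] [296. 519.]
top [0.513 0.39  0.556] [664. 464.]
head 161 [ 0.57822623 -0.31037445  0.04626993] [ 0.61145348 -0.27539111  0.05611809] [ 0.59431109 -0.29220781  0.05170019]
tube 172 [ 0.4932489 -0.3090179  0.0147283] [ 0.51864071 -0.28296004  0.09296311]
cap 105 [ 0.40210393 -0.27186515  0.01388377] [ 0.42799105 -0.24573453  0.03166062]
plate 1753 ((0.5745912790298462, 0.12428221851587296), (0.11112278699874878, 0.10992652922868729), 82.31978607177734)
case 4702 ((0.5300279855728149, 0.13006249070167542), (0.20030532777309418, 0.24989072978496552), 82.41802215576172)
bar 513 [0.43692043 0.07968428 0.32088522] [0.46626327 0.20111068 0.33545762] [ 0.12937698  0.99159443 -0.00142077  0.45187137  0.13995019  0.3306138 ]
[[ 8.85367975e-04 -9.52872276e-01 -3.03370468e-01  7.71487798e-02]
 [ 9.99999605e-01  8.66790828e-04  1.95888138e-04  1.48897327e-05]
 [ 7.63023637e-05 -3.03370522e-01  9.52872668e-01 -1.68876668e-01]
 [ 0.00000000e+00  0.00000000e+00  0.00000000e+00  1.00000000e+00]] 65.70646984690485
```

View pics/w0.png

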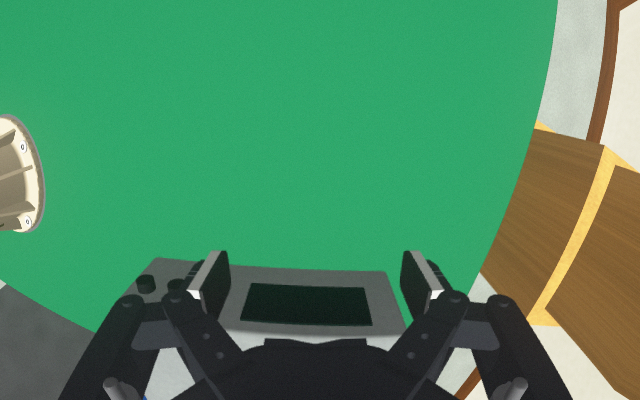

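View pics/scz.png

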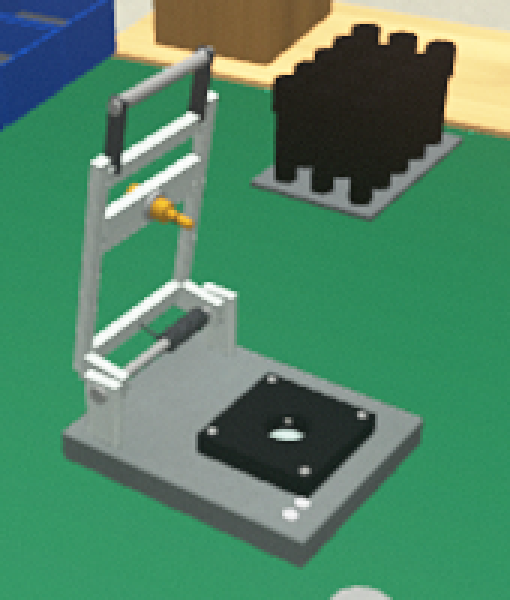

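View pics/topz.png

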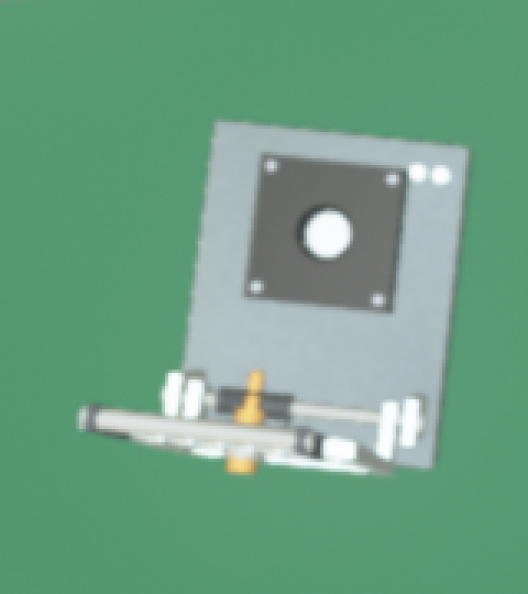

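Request:
send_rows(deltas=[[[2,1.2,1,0,0,3],[6,3.5,2,0,0,9],[10,5.8,2,0,0,15],[14,8,2,0,0,22],[18,10.4,2,0,0,28],[22,12.7,2,0,0,34],[26,15,2,0,0,41],[30,17.3,2,0,0,48],[34,19.6,2,0,0,54],[38,22,2,0,0,60],[42,24.3,2,0,0,65],[45.4,26.2,2,0,0,68.3]]], jaw=0.4, force=40)

```text
clock: 2.35
tcp_pos: [0.5958, -0.2941, 0.2241]
orientation: [0.0, 0.751, 0.66, 0.0]
wrist_force: [0.3, -0.9, 0.5]
finger_gap: 0.0598
```

Request:
send_rows(deltas=[[[0,0,0,0,0,0],[0,0,0,0,0,0],[0,0,0,0,0,0],[0,0,0,0,0,0]]])

```text
clock: 2.75
tcp_pos: [0.5929, -0.2967, 0.2244]
orientation: [0.0, 0.753, 0.658, -0.0]
wrist_force: [0.1, -0.2, -0.3]
finger_gap: 0.0596
```

```bash
cat >> h.py <<'E'
from scipy.spatial.transform import Rotation as Rn
def Rt(q): return Rn.from_quat([q[1],q[2],q[3],q[0]]).as_matrix()
def wcloud(p,s):
    f=f_of(p); z=p["z_map"].astype(float); v,u=np.mgrid[0:z.shape[0],0:z.shape[1]]
    dx,dy=u-p["cx"],v-p["cy"]; r=np.hypot(dx,dy)+1e-9; th=r/f
    k=np.tan(np.minimum(th,1.5))/r
    X=np.stack([dx*k*z,dy*k*z,z],-1); H=np.array(p["hand_eye"])
    X=X@H[:3,:3].T+H[:3,3]
    X=X@Rt(s["orientation"]).T+s["tcp_pos"]
    X[(z<=0)|(th>1.3)]=np.nan
    return X
def circ(P):
    (c,r)=cv2.minEnclosingCircle(P[:,:2].astype(np.float32)); return np.round(c,4),round(r,4)
E
python3 - <<'E'
from h import *
s=get_state(); print({k:np.round(s[k],3) for k in("joint_pos","tcp_pos","orientation","wrist_force","finger_gap","clock")})
print(np.round(Rt(s["orientation"]),3))
p=read_camera("wrist"); save(p,"w1.png"); W=wcloud(p,s)
m=(W[...,2]>.046)&(W[...,2]<.062)&(np.hypot(W[...,0]-.594,W[...,1]+.295)<.03); P=W[m]
print(m.sum(),circ(P),np.median(P,0),P.min(0),P.max(0))
hsv=cv2.cvtColor(p["img"],cv2.COLOR_RGB2HSV); b=m&(hsv[...,1]>100); B=W[b]; print("brass",b.sum(),circ(B) if b.sum() else 0,np.median(B,0))
for q in find_in(p,"head_center"): print(q)
E
```

```text
{'joint_pos': array([-0.585,  0.492,  0.362,  1.441, -0.   ,  1.121]), 'tcp_pos': array([ 0.593, -0.297,  0.224]), 'orientation': array([ 0.   ,  0.753,  0.658, -0.   ]), 'wrist_force': array([ 0.098, -0.164, -0.33 ]), 'finger_gap': np.float64(0.06), 'clock': np.float64(2.75)}
[[ 0.134  0.991  0.   ]
 [ 0.991 -0.134 -0.   ]
 [-0.     0.    -1.   ]]
755 (array([ 0.5929, -0.293 ]), 0.0183) [ 0.5932719  -0.29247939  0.05144676] [ 0.57473411 -0.31103877  0.04654789] [ 0.61056232 -0.2755216   0.055132  ]
brass 168 (array([ 0.5931, -0.2937]), 0.0086) [ 0.59316267 -0.29311486  0.05313856]
{'box': [314.3, 160.9, 31.0, 36.0], 'conf': 0.78}
```

View pics/w1.png

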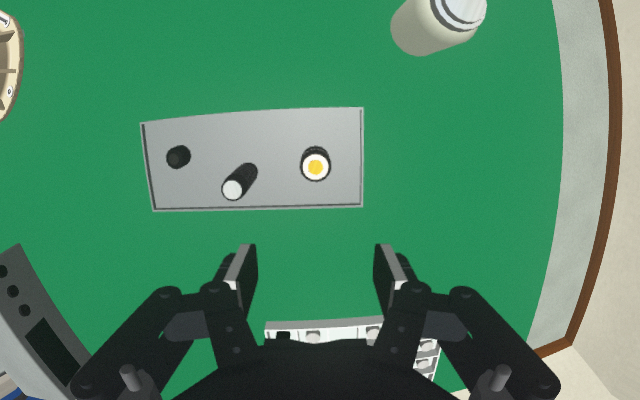

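Request:
send_rows(deltas=[[[0,0.33,-3,0,0,0],[0,0.33,-7,0,0,0],[0,0.33,-11,0,0,0],[0,0.33,-15,0,0,0],[0,0.33,-18,0,0,0],[0,0.33,-19.2,0,0,0],[0,0.33,-19.7,0,0,0],[0,0.33,-19.7,0,0,0],[0,0.33,-19.7,0,0,0]]])

```text
clock: 3.75
tcp_pos: [0.5951, -0.2935, 0.0292]
orientation: [0.002, 0.753, 0.658, 0.0]
wrist_force: [-0.4, -0.1, 0.9]
finger_gap: 0.0599
```

Request:
send_rows(deltas=[[[0,0,0,0,0,0],[0,0,0,0,0,0],[0,0,0,0,0,0],[0,0,0,0,0,0],[0,0,0,0,0,0],[0,0,0,0,0,0],[0,0,0,0,0,0],[0,0,0,0,0,0]]], jaw=-0.6, force=40)

```text
clock: 4.55
tcp_pos: [0.5939, -0.2924, 0.0271]
orientation: [-0.0, 0.753, 0.659, 0.0]
wrist_force: [0.8, 0.2, -0.5]
finger_gap: 0.0171
```

Run:
```python
from h import *
s=get_state()
p=read_camera("wrist"); save(p,"w2.png"); q=read_camera("scene"); save(q,"s2.png")
i=cv2.imread("pics/s2.png")[200:370,150:350]; cv2.imwrite("pics/s2z.png",cv2.resize(i,None,fx=3.3,fy=3.3,interpolation=3))
```

```text
(no output)
```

View pics/w2.png

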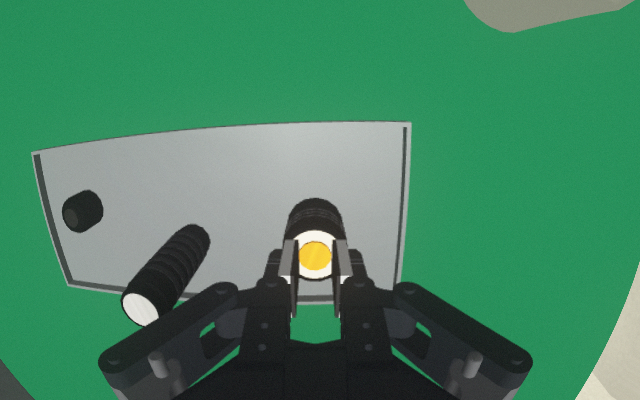

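View pics/s2z.png

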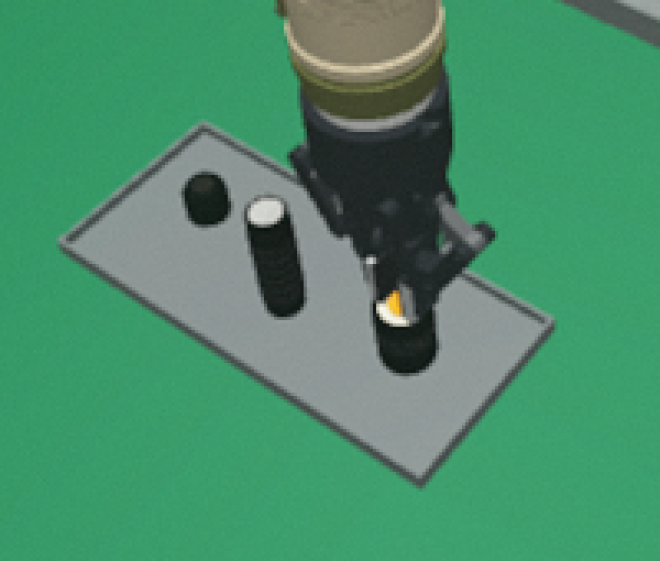

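Run:
```python
from h import *
s=get_state(); p=read_camera("wrist"); W=wcloud(p,s)
T=(W-s["tcp_pos"])@Rt(s["orientation"])
for r,c in((245,285),(255,290),(300,293),(245,343),(255,340),(300,335),(255,315),(275,315),(240,315),(210,315),(140,330),(310,145)):
    print((r,c),np.round(W[r,c],4),"tool",np.round(T[r,c],4))
q=read_camera("scene"); V=cloud(q)
# points near TCP column in scene
for z0 in np.arange(.0,.12,.01):
    m=(abs(V[...,2]-z0-.005)<.005)&(np.hypot(V[...,0]-.594,V[...,1]+.293)<.06); P=V[m]
    if len(P): print(round(z0,2),m.sum(),np.round(P.min(0),3),np.round(P.max(0),3))
```

```text
(245, 285) [ 0.5806 -0.2798  0.0635] tool [ 0.0107 -0.0148 -0.0365]
(255, 290) [ 0.5837 -0.2803  0.0734] tool [ 0.0107 -0.0117 -0.0463]
(300, 293) [ 0.5841 -0.2927  0.0908] tool [-0.0015 -0.0097 -0.0638]
(245, 343) [ 0.6081 -0.2841  0.0624] tool [ 0.0102  0.013  -0.0353]
(255, 340) [ 0.6059 -0.2831  0.0737] tool [ 0.0109  0.0107 -0.0466]
(300, 335) [ 0.6014 -0.2988  0.0858] tool [-0.0053  0.0083 -0.0587]
(255, 315) [ 0.5934 -0.2924  0.0536] tool [-0.     -0.0005 -0.0266]
(275, 315) [ 0.5917 -0.3057  0.052 ] tool [-0.0134 -0.0004 -0.0249]
(240, 315) [ 0.5944 -0.2849  0.0513] tool [ 0.0076 -0.0005 -0.0242]
(210, 315) [ 0.5957 -0.2758  0.0313] tool [ 0.0168 -0.0005 -0.0042]
(140, 330) [ 0.6097 -0.2414  0.002 ] tool [0.0527 0.009  0.0251]
(310, 145) [ 0.5075 -0.2973  0.0884] tool [-0.0163 -0.085  -0.0613]
0.0 1794 [ 0.534 -0.352  0.   ] [ 0.654 -0.233  0.01 ]
0.01 63 [ 0.583 -0.314  0.01 ] [ 0.654 -0.29   0.02 ]
0.02 60 [ 0.584 -0.315  0.021] [ 0.612 -0.289  0.03 ]
0.03 55 [ 0.583 -0.315  0.03 ] [ 0.612 -0.283  0.04 ]
0.04 65 [ 0.578 -0.314  0.04 ] [ 0.612 -0.289  0.05 ]
0.05 112 [ 0.579 -0.313  0.05 ] [ 0.611 -0.289  0.059]
0.06 67 [ 0.572 -0.308  0.06 ] [ 0.616 -0.288  0.07 ]
0.07 63 [ 0.57  -0.308  0.07 ] [ 0.617 -0.288  0.08 ]
0.08 52 [ 0.573 -0.308  0.08 ] [ 0.617 -0.289  0.09 ]
0.09 53 [ 0.564 -0.31   0.09 ] [ 0.625 -0.291  0.1  ]
0.1 149 [ 0.552 -0.313  0.1  ] [ 0.634 -0.286  0.11 ]
0.11 99 [ 0.544 -0.313  0.11 ] [ 0.642 -0.284  0.12 ]
```

Request:
send_rows(deltas=[[[0,0,0,0,0,0],[0,0,0,0,0,0],[0,0,0,0,0,0],[0,0,2,0,0,0],[0,0,5,0,0,0],[0,0,6,0,0,0],[0,0,6,0,0,0],[0,0,6,0,0,0]]], jaw=0.2)

```text
clock: 5.55
tcp_pos: [0.5936, -0.2923, 0.0864]
orientation: [-0.0, 0.753, 0.659, -0.0]
wrist_force: [-0.1, -0.0, 0.7]
finger_gap: 0.0512
```

Run:
```python
from h import *
s=get_state(); print(s["tcp_pos"],s["finger_gap"]); p=read_camera("wrist"); save(p,"w3.png"); W=wcloud(p,s)
m=(W[...,2]>.046)&(W[...,2]<.062)&(np.hypot(W[...,0]-.594,W[...,1]+.295)<.03); print(circ(W[m]))
q=read_camera("scene"); save(q,"s3.png"); V=cloud(q)
for z0 in np.arange(.03,.2,.01):
    m=(abs(V[...,2]-z0-.005)<.005)&(np.hypot(V[...,0]-.594,V[...,1]+.293)<.07); P=V[m]
    if len(P): print(round(z0,2),m.sum(),np.round(P.min(0),3),np.round(P.max(0),3))
i=cv2.imread("pics/s3.png")[180:350,180:380]; cv2.imwrite("pics/s3z.png",cv2.resize(i,None,fx=3.3,fy=3.3,interpolation=3))
# project tcp, tcp+19
R=np.array(q["R"]);f=f_of(q)
for d in(0,.019,.04,.073):
    c=R@(s["tcp_pos"]+[0,0,d])+q["t"]; print(d,np.round([q["cx"]+f*c[0]/c[2],q["cy"]+f*c[1]/c[2]],1), "zoom",np.round([(q["cx"]+f*c[0]/c[2]-180)*3.3,(q["cy"]+f*c[1]/c[2]-180)*3.3]))
```

```text
[ 0.59364405 -0.29233031  0.08635327] 0.05119405155954209
(array([ 0.593 , -0.2934]), 0.0184)
0.03 54 [ 0.583 -0.314  0.03 ] [ 0.612 -0.283  0.04 ]
0.04 75 [ 0.577 -0.314  0.04 ] [ 0.612 -0.28   0.05 ]
0.05 211 [ 0.577 -0.315  0.05 ] [ 0.612 -0.279  0.056]
0.11 17 [ 0.563 -0.308  0.116] [ 0.625 -0.282  0.12 ]
0.12 77 [ 0.553 -0.31   0.12 ] [ 0.633 -0.28   0.13 ]
0.13 82 [ 0.554 -0.309  0.13 ] [ 0.634 -0.28   0.139]
0.14 83 [ 0.553 -0.31   0.14 ] [ 0.634 -0.279  0.15 ]
0.15 71 [ 0.558 -0.311  0.15 ] [ 0.633 -0.281  0.16 ]
0.16 156 [ 0.534 -0.315  0.16 ] [ 0.652 -0.277  0.17 ]
0.17 143 [ 0.535 -0.314  0.17 ] [ 0.654 -0.278  0.18 ]
0.18 232 [ 0.531 -0.316  0.18 ] [ 0.657 -0.285  0.19 ]
0.19 175 [ 0.527 -0.315  0.19 ] [ 0.659 -0.29   0.2  ]
0 [270.3 279.7] zoom [298. 329.]
0.019 [269.4 273.1] zoom [295. 307.]
0.04 [268.4 265.6] zoom [292. 282.]
0.073 [266.7 253.2] zoom [286. 242.]
```

View pics/s3z.png

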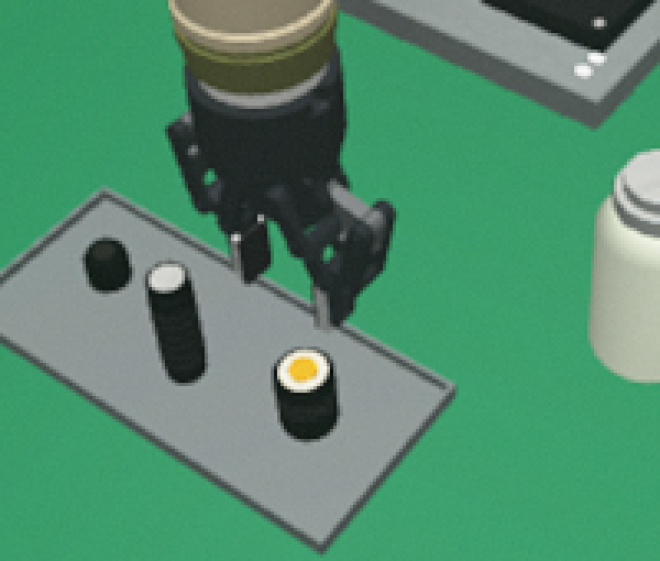

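View pics/w3.png

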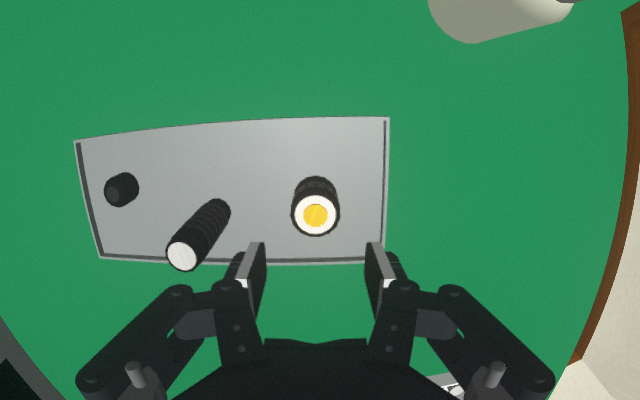

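Run:
```python
from h import *
s=get_state(); p=read_camera("wrist"); W=wcloud(p,s)
T=(W-s["tcp_pos"])@Rt(s["orientation"])
m=(abs(T[...,1])<.06)&(abs(T[...,0])<.03)&(T[...,2]<-.01)&(T[...,2]>-.08)&(W[...,2]>.1)
for side in(-1,1):
    k=m&(np.sign(T[...,1])==side); P=T[k]; print(k.sum(),"tip z",np.round(np.sort(P[:,2])[-15:],4), "inner y",np.round(np.percentile(abs(P[:,1]),[1,5,50,99]),4)); f=P[P[:,2]>-.04]; print(f.min(0),f.max(0))
```

```text
2590 tip z [-0.0316 -0.0314 -0.0313 -0.0313 -0.031  -0.031  -0.0309 -0.0307 -0.0306
 -0.0302 -0.0301 -0.03   -0.0297 -0.0294 -0.0292] inner y [0.0258 0.026  0.0299 0.0542]
[-0.01189003 -0.0387059  -0.03997968] [ 0.01153447 -0.02563617 -0.0291705 ]
2606 tip z [-0.0317 -0.0317 -0.0316 -0.0314 -0.0313 -0.0313 -0.031  -0.0309 -0.0309
 -0.0306 -0.0306 -0.0305 -0.03   -0.03   -0.0297] inner y [0.0247 0.0249 0.0287 0.0526]
[-0.01125203  0.0245763  -0.03999206] [ 0.01175694  0.03766863 -0.02970014]
```

Request:
send_rows(deltas=[[[0,-0.1,-3,0,0,0],[0,-0.1,-6,0,0,0],[0,-0.1,-8,0,0,0],[0,-0.1,-8.6,0,0,0],[0,-0.1,-8.6,0,0,0],[0,-0.1,-8.6,0,0,0]]])

```text
clock: 6.3
tcp_pos: [0.5944, -0.2938, 0.0018]
orientation: [0.0, 0.753, 0.659, 0.0]
wrist_force: [0.1, 0.5, 0.2]
finger_gap: 0.0513
```

Request:
send_rows(deltas=[[[0,0,0,0,0,0],[0,0,0,0,0,0],[0,0,0,0,0,0],[0,0,0,0,0,0],[0,0,0,0,0,0],[0,0,0,0,0,0]]], jaw=-0.8, force=50)

```text
clock: 6.9
tcp_pos: [0.5951, -0.2943, 0.003]
orientation: [0.002, 0.753, 0.659, 0.0]
wrist_force: [-0.4, -0.3, 6.5]
finger_gap: 0.0342
```

Request:
send_rows(deltas=[[[0,0,1,0,0,0],[0,0,4,0,0,0],[0,0,8,0,0,0],[0,0,12,0,0,0],[0,0,16,0,0,0],[0,0,18,0,0,0],[0,0,18,0,0,0],[0,0,18,0,0,0]]])

```text
clock: 7.7
tcp_pos: [0.5938, -0.2934, 0.1812]
orientation: [0.0, 0.752, 0.659, 0.0]
wrist_force: [0.4, 1.3, -1.7]
finger_gap: 0.0342
```

Run:
```python
from h import *
s=get_state(); print(s["joint_pos"],s["tcp_pos"],s["finger_gap"]); p=read_camera("wrist"); save(p,"w4.png"); W=wcloud(p,s)
T=(W-s["tcp_pos"])@Rt(s["orientation"])
hsv=cv2.cvtColor(p["img"],cv2.COLOR_RGB2HSV)
m=(abs(T[...,1])<.012)&(abs(T[...,0])<.025)&(T[...,2]>-.07)&(T[...,2]<-.03)&(hsv[...,1]>100)
print("brass tool",m.sum(),np.median(T[m],0),T[m].min(0),T[m].max(0))
q=read_camera("scene"); save(q,"s4.png");V=cloud(q)
m=(V[...,2]>.25)&(V[...,0]>.05)&(V[...,0]<.75)&(V[...,1]<.05);P=V[m]
for a in np.arange(.1,.7,.05):
    k=abs(P[:,0]-a)<.025
    if k.sum(): print(round(a,2),k.sum(),"minz",P[k,2].min().round(3),P[k,2].max().round(3))
```

```text
[-5.79973383e-01  4.94494530e-01  2.61317603e-01  1.33725217e+00
  4.11922410e-05  1.12371130e+00] [ 0.59383992 -0.29338728  0.18116054] 0.03419375016481169
brass tool 957 [ 0.00095648 -0.00048732 -0.05001502] [-0.0171401  -0.01167886 -0.05169788] [ 0.00944644  0.00958934 -0.04590557]
0.1 187 minz 0.25 0.281
0.2 58 minz 0.411 0.45
0.25 21 minz 0.439 0.455
0.55 1487 minz 0.25 0.59
0.6 7167 minz 0.25 0.598
0.65 5861 minz 0.254 0.596
```

View pics/s4.png

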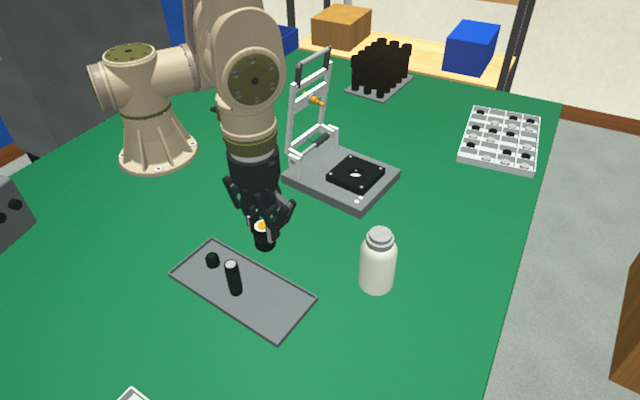

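View pics/w4.png

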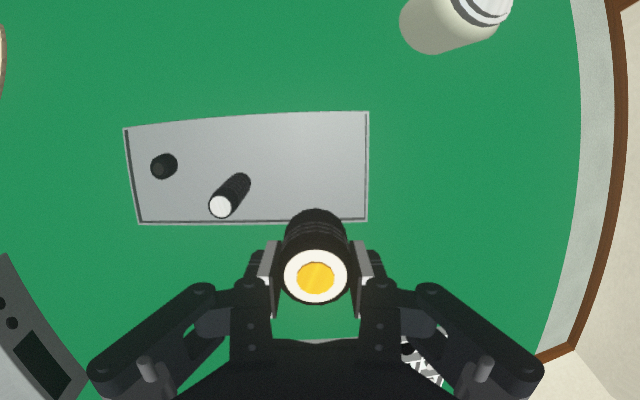

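Run:
```python
from h import *
for n in("top","scene"):
    p=read_camera(n); V=cloud(p); hsv=cv2.cvtColor(p["img"],cv2.COLOR_RGB2HSV)
    m=(hsv[...,1]>140)&(hsv[...,0]<30)&(abs(V[...,0]-.5)<.15)&(abs(V[...,1]-.13)<.08)&(V[...,2]>.1); P=V[m]
    print(n,m.sum(),P.min(0),P.max(0))
    m=(abs(V[...,1]-.13)<.13)&(V[...,0]>.4)&(V[...,0]<.6)&(V[...,2]>.1);P=V[m]
    for a in np.arange(.1,.34,.02):
        k=abs(P[:,2]-a-.01)<.01
        if k.sum(): print(round(a,2),k.sum(),np.round(P[k].min(0),3),np.round(P[k].max(0),3))
```

```text
Traceback (most recent call last):
ValueError: zero-size array to reduction operation minimum which has no identity
```

Run:
```python
from h import *
p=read_camera("scene"); V=cloud(p); hsv=cv2.cvtColor(p["img"],cv2.COLOR_RGB2HSV)
m=(hsv[...,1]>120)&(hsv[...,0]<30)&(abs(V[...,0]-.5)<.15)&(abs(V[...,1]-.13)<.08)&(V[...,2]>.1); P=V[m]
print(m.sum()); print(P.min(0),P.max(0)) if m.sum() else 0
m=(abs(V[...,1]-.13)<.13)&(V[...,0]>.4)&(V[...,0]<.6)&(V[...,2]>.1);P=V[m]
for a in np.arange(.1,.34,.02):
        k=abs(P[:,2]-a-.01)<.01
        if k.sum(): print(round(a,2),k.sum(),np.round(P[k].min(0),3),np.round(P[k].max(0),3))
```

```text
79
[0.41609023 0.1271416  0.16873324] [0.47640338 0.20885604 0.23116215]
0.1 218 [0.401 0.049 0.1  ] [0.456 0.219 0.12 ]
0.12 73 [0.403 0.063 0.12 ] [0.433 0.216 0.139]
0.14 74 [0.405 0.061 0.14 ] [0.436 0.217 0.159]
0.16 67 [0.409 0.062 0.16 ] [0.439 0.215 0.18 ]
0.18 76 [0.412 0.062 0.18 ] [0.443 0.215 0.2  ]
0.2 266 [0.415 0.061 0.2  ] [0.477 0.216 0.22 ]
0.22 365 [0.414 0.06  0.22 ] [0.454 0.214 0.24 ]
0.24 89 [0.422 0.06  0.241] [0.454 0.213 0.26 ]
0.26 332 [0.425 0.059 0.26 ] [0.457 0.215 0.28 ]
0.28 143 [0.428 0.06  0.28 ] [0.46  0.214 0.3  ]
0.3 93 [0.433 0.077 0.3  ] [0.464 0.196 0.32 ]
0.32 228 [0.438 0.075 0.321] [0.465 0.198 0.335]
```

Request:
send_rows(deltas=[[[0,1,0,0,0,0],[0,4,0,0,0,0],[0,8,0,0,0,0],[-0.5,12,0,0,0,0],[-0.7,16,0,0,0,0],[-1,20,0,0,0,0],[-1.2,24,0,0,0,0],[-1.5,28,0,0,0,0],[-1.8,32,0,0,0,0],[-2,36,0,0,0,0],[-2,39,0,0,0,0],[-2,41.7,0,0,0,0]]])

```text
clock: 9.1
tcp_pos: [0.5727, 0.126, 0.1806]
orientation: [-0.0, 0.752, 0.659, -0.0]
wrist_force: [0.5, -0.6, -1.0]
finger_gap: 0.0342
```

Request:
send_rows(deltas=[[[0,0,0,0,0,0],[0,0,0,0,0,0],[0,0,0,0,0,0],[0,0,0,0,0,0]]])

```text
clock: 9.5
tcp_pos: [0.5738, 0.1226, 0.181]
orientation: [-0.0, 0.753, 0.658, -0.0]
wrist_force: [0.3, 0.8, -1.1]
finger_gap: 0.0343
```

Run:
```python
from h import *
s=get_state(); print(s["joint_pos"],s["tcp_pos"],s["finger_gap"],s["wrist_force"]); p=read_camera("wrist"); save(p,"w5.png"); W=wcloud(p,s)
T=(W-s["tcp_pos"])@Rt(s["orientation"])
m=(W[...,2]>.046)&(W[...,2]<.062)&(abs(W[...,0]-.574)<.09)&(abs(W[...,1]-.124)<.09); P=W[m]
print("plate",m.sum(),P.min(0),P.max(0),cv2.minAreaRect(P[:,:2].astype(np.float32)))
m=(W[...,2]<.042)&(W[...,2]>.02)&(np.hypot(W[...,0]-.574,W[...,1]-.124)<.03); P=W[m]; print("hole",m.sum()); print(circ(P),np.median(P,0)) if m.sum()>3 else 0
```

```text
[ 7.38116730e-02  3.43435156e-01  3.20371160e-02  1.25967501e+00
 -1.88940055e-04  1.77893921e+00] [0.57382478 0.12258845 0.18098084] 0.03426002041834921 [ 0.31015512  0.78494708 -1.07328292]
plate 9691 [0.51177703 0.06312733 0.04602357] [0.63459003 0.18583982 0.05622103] ((0.5730257630348206, 0.12404713779687881), (0.1104881688952446, 0.11101313680410385), 82.43807220458984)
hole 938
(array([0.5732, 0.1227]), 0.019) [0.57281622 0.12139405 0.03372515]
```

View pics/w5.png

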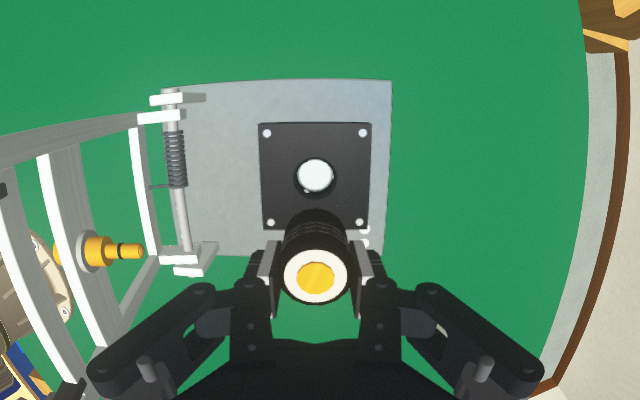

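Request:
send_rows(deltas=[[[-0.05,0.05,-3,0,0,0],[-0.05,0.05,-6,0,0,0],[-0.05,0.05,-9,0,0,0],[-0.05,0.05,-11,0,0,0],[-0.05,0.05,-12,0,0,0],[-0.05,0.05,-12,0,0,0],[-0.05,0.05,-12,0,0,0],[-0.05,0.05,-12,0,0,0]]])

```text
clock: 10.35
tcp_pos: [0.5747, 0.124, 0.0627]
orientation: [0.001, 0.753, 0.658, 0.001]
wrist_force: [0.3, -0.3, -0.6]
finger_gap: 0.0343
```

Request:
send_rows(deltas=[[[0,0,-0.4,0,0,0],[0,0,-0.8,0,0,0],[0,0,-1.2,0,0,0],[0,0,-1.6,0,0,0],[0,0,-1.8,0,0,0],[0,0,-1.8,0,0,0],[0,0,-1.8,0,0,0],[0,0,-1.8,0,0,0]]])

```text
clock: 11.15
tcp_pos: [0.5735, 0.1241, 0.0432]
orientation: [0.0, 0.753, 0.659, 0.0]
wrist_force: [0.2, -0.4, -0.9]
finger_gap: 0.0342
```

Request:
send_rows(deltas=[[[0,0,-0.2,0,0,0],[0,0,-0.4,0,0,0],[0,0,-0.4,0,0,0],[0,0,-0.4,0,0,0]]])

```text
clock: 11.55
tcp_pos: [0.5735, 0.1239, 0.0392]
orientation: [0.0, 0.753, 0.659, 0.0]
wrist_force: [-0.5, -0.4, 1.0]
finger_gap: 0.034
```

Request:
send_rows(deltas=[[[0,0,-0.2,0,0,0],[0,0,-0.3,0,0,0],[0,0,-0.3,0,0,0],[0,0,-0.3,0,0,0]]])

```text
clock: 11.95
tcp_pos: [0.5739, 0.1241, 0.0361]
orientation: [0.0, 0.753, 0.659, 0.0]
wrist_force: [2.2, 0.1, 0.8]
finger_gap: 0.0338
```

Request:
send_rows(deltas=[[[0,0,-0.2,0,0,0],[0,0,-0.3,0,0,0],[0,0,-0.3,0,0,0],[0,0,-0.3,0,0,0]]])

```text
clock: 12.35
tcp_pos: [0.5735, 0.124, 0.033]
orientation: [0.0, 0.753, 0.659, 0.0]
wrist_force: [1.0, -1.2, 1.9]
finger_gap: 0.034
```

```bash
cat >> h.py <<'E'
def disc(s,p,name=None):
    W=wcloud(p,s); hsv=cv2.cvtColor(p["img"],cv2.COLOR_RGB2HSV)
    m=(hsv[...,1]>100)&(hsv[...,0]<35)&(hsv[...,2]>80)&(np.hypot(W[...,0]-.573,W[...,1]-.124)<.016)&(W[...,2]>.06)&(W[...,2]<.11)
    P=W[m]; print("disc",m.sum(),np.round(np.median(P,0),4),circ(P) if len(P) else 0, "zpct",np.round(np.percentile(P[:,2],[10,90]),4))
    if name: save(p,name)
E
python3 - <<'E'
from h import *
s=get_state(); print(s["tcp_pos"]); disc(s,read_camera("wrist"),"w6.png")
E
```

```text
[0.57349133 0.12403283 0.03298797]
disc 950 [0.5731 0.1251 0.0831] (array([0.5731, 0.1246]), 0.0092) zpct [0.0824 0.0837]
```

View pics/w6.png

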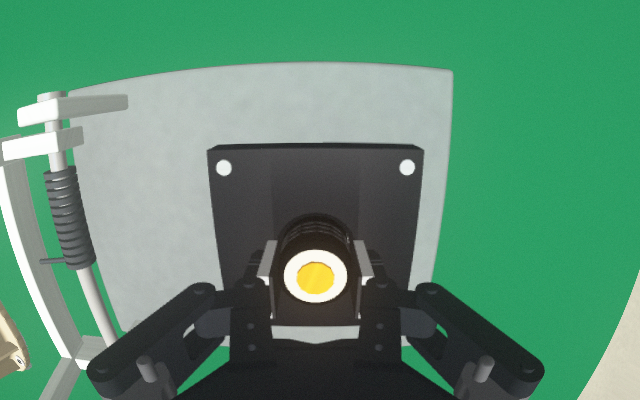

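Request:
send_rows(deltas=[[[0,0,-0.1,0,0,0],[0,0,-0.2,0,0,0],[0,0,-0.2,0,0,0],[0,0,-0.2,0,0,0]]])

```text
clock: 12.8
tcp_pos: [0.5736, 0.1241, 0.0329]
orientation: [0.0, 0.752, 0.659, 0.0]
wrist_force: [-3.1, -2.5, 13.7]
finger_gap: 0.0341
```

Request:
send_rows(deltas=[[[0,0,-0.1,0,0,0],[0,0,-0.2,0,0,0],[0,0,-0.2,0,0,0],[0,0,-0.2,0,0,0]]])

```text
clock: 13.2
tcp_pos: [0.5736, 0.1241, 0.0328]
orientation: [0.001, 0.752, 0.659, 0.001]
wrist_force: [-7.3, -1.4, 25.2]
finger_gap: 0.0344
```

Request:
send_rows(deltas=[[[0,0,0.2,0,0,0],[0,0,0.3,0,0,0],[0,0,0.3,0,0,0]]])

```text
clock: 13.5
tcp_pos: [0.5736, 0.124, 0.0329]
orientation: [0.0, 0.753, 0.659, 0.0]
wrist_force: [-1.4, -0.9, 9.6]
finger_gap: 0.034
```

Request:
send_rows(deltas=[[[0,0,0,0,0,0],[0,0,0,0,0,0],[0,0,0,0,0,0],[0,0,0,0,0,0],[0,0,0,0,0,0],[0,0,1,0,0,0],[0,0,3,0,0,0],[0,0,6,0,0,0],[0,0,9,0,0,0],[0,0,9,0,0,0],[0,0,9,0,0,0],[0,0,9,0,0,0]]], jaw=0.25)

```text
clock: 14.7
tcp_pos: [0.5727, 0.124, 0.1215]
orientation: [-0.0, 0.753, 0.659, -0.0]
wrist_force: [-1.1, 0.4, -0.9]
finger_gap: 0.0534
```

Run:
```python
from h import *
s=get_state(); print(s["tcp_pos"],s["finger_gap"],s["wrist_force"],s["clock"]); p=read_camera("wrist"); disc(s,p,"w7.png")
W=wcloud(p,s)
m=(W[...,2]>.046)&(W[...,2]<.062)&(abs(W[...,0]-.574)<.09)&(abs(W[...,1]-.124)<.09); P=W[m]
print("plate",np.median(P,0),cv2.minAreaRect(P[:,:2].astype(np.float32)))
```

```text
[0.57273577 0.12397938 0.12146615] 0.05342354113149489 [-1.11918234  0.39862119 -0.938793  ] 14.7
disc 419 [0.5731 0.125  0.0833] (array([0.5734, 0.1242]), 0.0091) zpct [0.0825 0.0841]
plate [0.57452008 0.1361676  0.05303877] ((0.5733944177627563, 0.12394924461841583), (0.11055799573659897, 0.11080338060855865), 82.56292724609375)
```

View pics/w7.png

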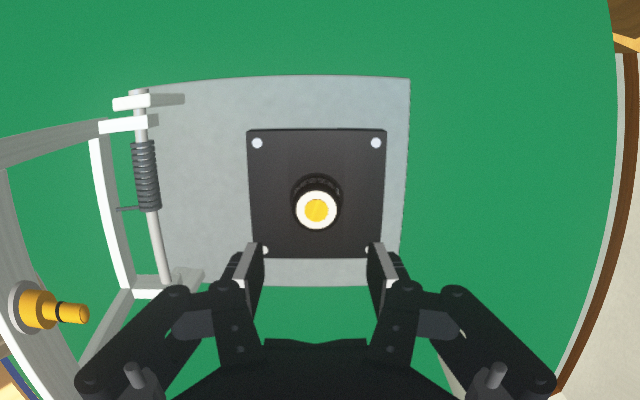

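Request:
send_rows(deltas=[[[0,0,3,0,0,0],[0,0,7,0,0,0],[0,0,11,0,0,0],[0,0,15,0,0,0],[0,0,19,0,0,0],[0,0,23,0,0,0],[-1,0.1,26,0,0,0],[-4,0.5,27,0,0,0],[-7.5,1,27,0,0,0],[-11,1.5,27,0,0,0],[-12.2,1.6,27,0,0,0],[-12.2,1.6,27,0,0,0]]], jaw=-0.06)

```text
clock: 15.95
tcp_pos: [0.45, 0.1403, 0.3923]
orientation: [0.0, 0.752, 0.659, 0.0]
wrist_force: [-0.5, 0.5, -0.0]
finger_gap: 0.0408
```

Request:
send_rows(deltas=[[[0,0,0,0,0,0],[0,0,0,0,0,0],[0,0,0,0,0,0]]])

```text
clock: 16.25
tcp_pos: [0.4524, 0.1398, 0.3913]
orientation: [-0.0, 0.753, 0.658, -0.001]
wrist_force: [0.3, 0.3, -0.1]
finger_gap: 0.0401
```

Run:
```python
from h import *
s=get_state(); print(s["joint_pos"],s["tcp_pos"],s["finger_gap"],s["wrist_force"],s["clock"]); p=read_camera("wrist"); save(p,"w8.png"); W=wcloud(p,s)
T=(W-s["tcp_pos"])@Rt(s["orientation"])
m=(W[...,2]>.322)&(W[...,2]<.345)&(abs(W[...,0]-.45)<.04)&(abs(W[...,1]-.14)<.1); P=W[m]
print("bar",m.sum(),P.min(0),P.max(0),cv2.fitLine(P.astype(np.float32),cv2.DIST_HUBER,0,.01,.01).ravel(),cv2.minAreaRect(P[:,:2].astype(np.float32)))
k=(abs(T[...,0])<.03)&(T[...,2]<-.015)&(T[...,2]>-.04)&(abs(T[...,1])<.05);print("tips",T[k].min(0),T[k].max(0))
```

```text
[ 1.30034044e-01  1.34618863e-01  2.74539462e-01  1.71195726e+00
 -4.51600293e-05  1.83440177e+00] [0.4524407  0.13983279 0.39127659] 0.04013101701425612 [ 0.29903437  0.3070551  -0.09882276] 16.25
bar 2108 [0.43556305 0.07949123 0.32202018] [0.46528705 0.20077956 0.33511184] [0.11148773 0.9937623  0.00265542 0.45070028 0.14469741 0.33177605] ((0.4501608908176422, 0.13979019224643707), (0.12209038436412811, 0.015929818153381348), 82.59979248046875)
tips [-0.01128235 -0.03385    -0.03998099] [ 0.01183845  0.03291267 -0.02734619]
```

View pics/w8.png

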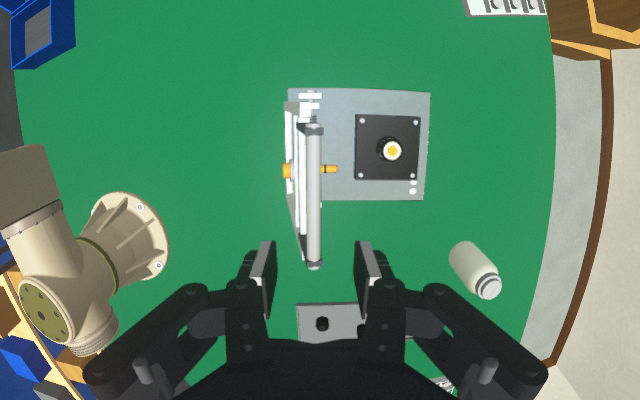

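Request:
send_rows(deltas=[[[-0.1,0,-3,0,0,0],[-0.1,0,-6,0,0,0],[-0.1,0,-8.5,0,0,0],[-0.1,0,-10,0,0,0],[-0.1,0,-10.3,0,0,0],[-0.1,0,-10.3,0,0,0],[-0.1,0,-10.3,0,0,0]]])

```text
clock: 17.0
tcp_pos: [0.4511, 0.14, 0.29]
orientation: [0.0, 0.753, 0.659, 0.001]
wrist_force: [-0.6, 0.2, 0.6]
finger_gap: 0.04
```

Request:
send_rows(deltas=[[[0,0,0,0,0,0],[0,0,0,0,0,0],[0,0,0,0,0,0],[0,0,0,0,0,0],[0,0,0,0,0,0],[0,0,0,0,0,0]]], jaw=-1, force=50)

```text
clock: 17.6
tcp_pos: [0.4509, 0.1401, 0.2901]
orientation: [0.001, 0.752, 0.659, 0.001]
wrist_force: [-1.3, -0.5, 5.7]
finger_gap: 0.01
```

Run:
```python
from h import *
s=get_state(); print(s["tcp_pos"],s["finger_gap"],s["wrist_force"],s["clock"]); p=read_camera("wrist"); save(p,"w9.png"); W=wcloud(p,s)
T=(W-s["tcp_pos"])@Rt(s["orientation"])
m=(abs(T[...,1])<.012)&(T[...,0]>.012)&(T[...,0]<.05)&(T[...,2]>-.055)&(T[...,2]<-.015);P=T[m];print("bar tool",m.sum(),P.min(0),P.max(0),np.median(P,0))
q=read_camera("scene"); save(q,"s9.png")
```

```text
[0.45086184 0.1401104  0.29005075] 0.010016397561611948 [-1.25221052 -0.45505335  5.74876908] 17.6
bar tool 2102 [ 0.0120009  -0.00648212 -0.04401049] [ 0.04999661  0.00540284 -0.03412989] [ 0.03229456 -0.00051916 -0.04134351]
```

View pics/w9.png

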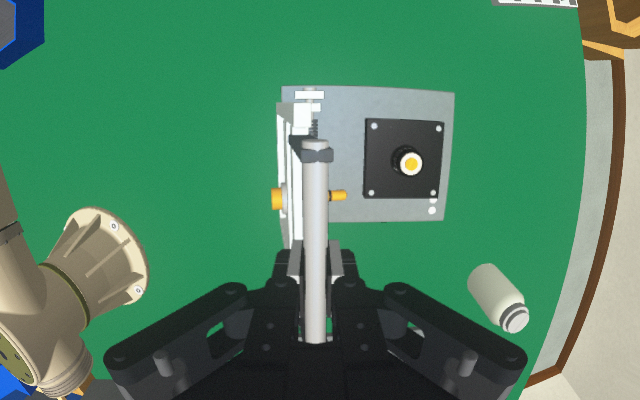

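View pics/s9.png

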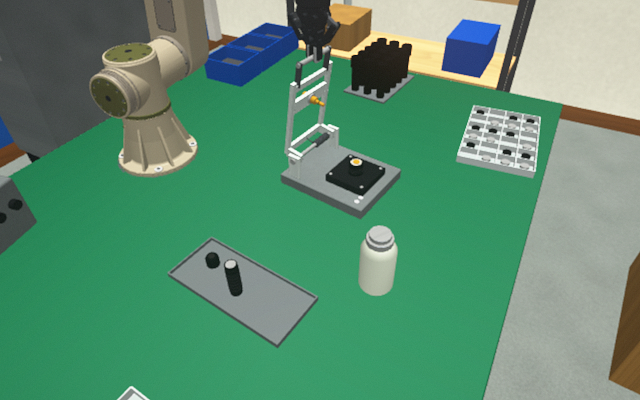

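Run:
```python
import numpy as np
r=lambda t:.24*np.cos(t)-.035*np.sin(t); z=lambda t:.085+.24*np.sin(t)+.035*np.cos(t)
def tab(t0,ts):
    for t in ts:
        d=r(t)-r(t0); print([round(x,2) for x in(99.14*d,-13.05*d,100*(z(t)-z(t0)),0,0,0)],end=", ")
    print()
tab(1.4,np.linspace(1.4,.8,12)[1:]); tab(.8,np.linspace(.8,.2,12)[1:]); tab(.2,[.15,.1,.07,.04,.02,0])
```

```text
[np.float64(1.31), np.float64(-0.17), np.float64(-0.07), 0, 0, 0], [np.float64(2.61), np.float64(-0.34), np.float64(-0.21), 0, 0, 0], [np.float64(3.91), np.float64(-0.51), np.float64(-0.43), 0, 0, 0], [np.float64(5.19), np.float64(-0.68), np.float64(-0.71), 0, 0, 0], [np.float64(6.45), np.float64(-0.85), np.float64(-1.07), 0, 0, 0], [np.float64(7.69), np.float64(-1.01), np.float64(-1.49), 0, 0, 0], [np.float64(8.91), np.float64(-1.17), np.float64(-1.98), 0, 0, 0], [np.float64(10.1), np.float64(-1.33), np.float64(-2.54), 0, 0, 0], [np.float64(11.26), np.float64(-1.48), np.float64(-3.16), 0, 0, 0], [np.float64(12.38), np.float64(-1.63), np.float64(-3.85), 0, 0, 0], [np.float64(13.46), np.float64(-1.77), np.float64(-4.59), 0, 0, 0], 
[np.float64(1.04), np.float64(-0.14), np.float64(-0.8), 0, 0, 0], [np.float64(2.04), np.float64(-0.27), np.float64(-1.66), 0, 0, 0], [np.float64(2.99), np.float64(-0.39), np.float64(-2.58), 0, 0, 0], [np.float64(3.88), np.float64(-0.51), np.float64(-3.54), 0, 0, 0], [np.float64(4.73), np.float64(-0.62), np.float64(-4.55), 0, 0, 0], [np.float64(5.52), np.float64(-0.73), np.float64(-5.61), 0, 0, 0], [np.float64(6.25), np.float64(-0.82), np.float64(-6.71), 0, 0, 0], [np.float64(6.92), np.float64(-0.91), np.float64(-7.85), 0, 0, 0], [np.float64(7.52), np.float64(-0.99), np.float64(-9.02), 0, 0, 0], [np.float64(8.07), np.float64(-1.06), np.float64(-10.22), 0, 0, 0], [np.float64(8.54), np.float64(-1.12), np.float64(-11.46), 0, 0, 0], 
[np.float64(0.38), np.float64(-0.05), np.float64(-1.15), 0, 0, 0], [np.float64(0.7), np.float64(-0.09), np.float64(-2.32), 0, 0, 0], [np.float64(0.86), np.float64(-0.11), np.float64(-3.03), 0, 0, 0], [np.float64(1.01), np.float64(-0.13), np.float64(-3.74), 0, 0, 0], [np.float64(1.09), np.float64(-0.14), np.float64(-4.22), 0, 0, 0], [np.float64(1.16), np.float64(-0.15), np.float64(-4.7), 0, 0, 0],
```

Request:
send_rows(deltas=[[[1.31,-0.17,-0.07,0,0,0],[2.61,-0.34,-0.21,0,0,0],[3.91,-0.51,-0.43,0,0,0],[5.19,-0.68,-0.71,0,0,0],[6.45,-0.85,-1.07,0,0,0],[7.69,-1.01,-1.49,0,0,0],[8.91,-1.17,-1.98,0,0,0],[10.1,-1.33,-2.54,0,0,0],[11.26,-1.48,-3.16,0,0,0],[12.38,-1.63,-3.85,0,0,0],[13.46,-1.77,-4.59,0,0,0],[13.46,-1.77,-4.59,0,0,0]]])

```text
clock: 18.9
tcp_pos: [0.5866, 0.1222, 0.2418]
orientation: [-0.0, 0.753, 0.658, 0.0]
wrist_force: [-2.0, 1.3, 4.1]
finger_gap: 0.0098
```

```bash
cat >> h.py <<'E'
def bar(s,p,name=None):
    W=wcloud(p,s); T=(W-s["tcp_pos"])@Rt(s["orientation"])
    m=(abs(T[...,1])<.012)&(T[...,0]>.013)&(T[...,0]<.04)&(T[...,2]>-.065)&(T[...,2]<-.015);P=T[m]
    print("bar tool",m.sum(),np.round(P.min(0),4),np.round(P.max(0),4),"top pct",np.round(np.percentile(P[:,2],[2,10,50]),4))
    if name: save(p,name)
E
python3 - <<'E'
from h import *
s=get_state(); print(s["tcp_pos"],s["finger_gap"],s["wrist_force"],s["ft_torque"],s["clock"]); bar(s,read_camera("wrist"),"w10.png"); q=read_camera("scene"); save(q,"s10.png")
E
```

```text
[0.58661284 0.1222044  0.24179323] 0.009772232878577482 [-1.97318097  1.31437909  4.12269625] [0.50819275 0.49029897 0.05992006] 18.9
bar tool 1464 [ 0.013  -0.0063 -0.0455] [ 0.04    0.0053 -0.0386] top pct [-0.0447 -0.0442 -0.0431]
```

View pics/s10.png

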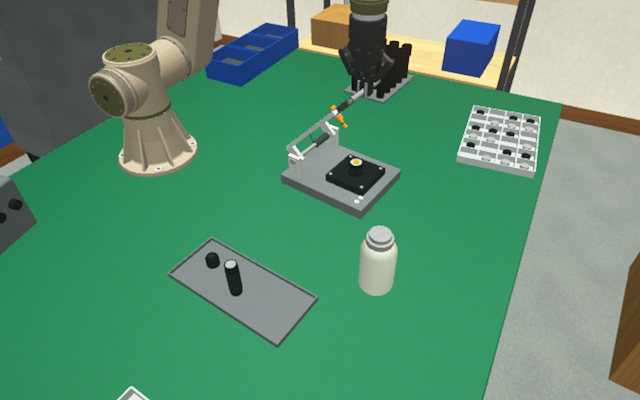

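View pics/w10.png

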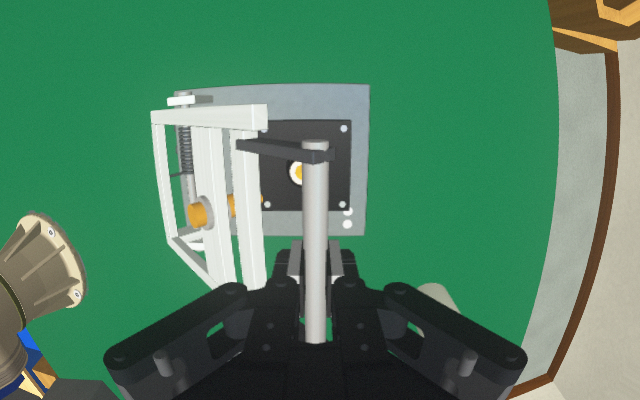

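Lid follows, bar held in the pads (bar at column 315, wrist view), small forces. Continue to 0.2 rad.

Request:
send_rows(deltas=[[[1.04,-0.14,-0.8,0,0,0],[2.04,-0.27,-1.66,0,0,0],[2.99,-0.39,-2.58,0,0,0],[3.88,-0.51,-3.54,0,0,0],[4.73,-0.62,-4.55,0,0,0],[5.52,-0.73,-5.61,0,0,0],[6.25,-0.82,-6.71,0,0,0],[6.92,-0.91,-7.85,0,0,0],[7.52,-0.99,-9.02,0,0,0],[8.07,-1.06,-10.22,0,0,0],[8.54,-1.12,-11.46,0,0,0],[8.54,-1.12,-11.46,0,0,0]]])

```text
clock: 20.2
tcp_pos: [0.6711, 0.111, 0.1264]
orientation: [-0.0, 0.753, 0.659, -0.0]
wrist_force: [-0.8, 2.6, 2.8]
finger_gap: 0.01
```

Run:
```python
from h import *
s=get_state(); print(s["tcp_pos"],s["finger_gap"],s["wrist_force"],s["ft_torque"],s["clock"]); bar(s,read_camera("wrist"),"w11.png"); q=read_camera("scene"); save(q,"s11.png")
i=q["img"][60:230,260:430,::-1]; cv2.imwrite("pics/s11z.png",cv2.resize(i,None,fx=3.4,fy=3.4,interpolation=3))
```

```text
[0.67108129 0.1109554  0.12641165] 0.010016556799080128 [-0.75069045  2.57432763  2.78644391] [0.46761989 0.14493138 0.09823621] 20.2
bar tool 1496 [ 0.013  -0.0065 -0.0471] [ 0.04    0.0054 -0.0385] top pct [-0.0462 -0.0456 -0.0444]
```

View pics/s11z.png

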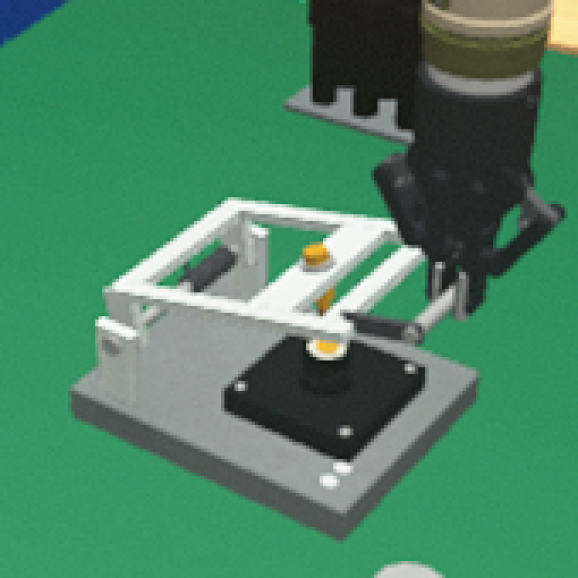

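View pics/w11.png

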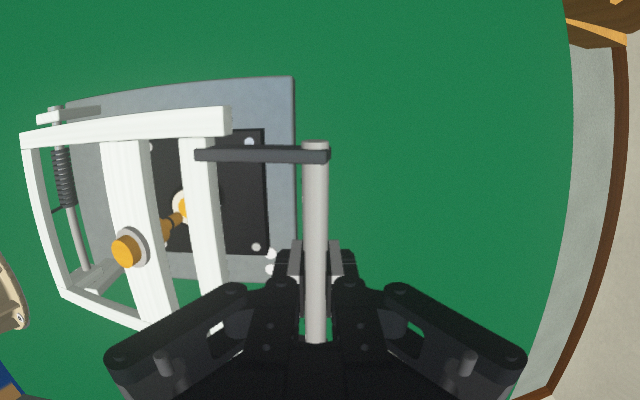

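Request:
send_rows(deltas=[[[0.2,-0.03,-0.6,0,0,0],[0.38,-0.05,-1.15,0,0,0],[0.54,-0.07,-1.75,0,0,0],[0.7,-0.09,-2.32,0,0,0],[0.86,-0.11,-3.03,0,0,0],[0.95,-0.12,-3.4,0,0,0],[1.01,-0.13,-3.74,0,0,0],[1.01,-0.13,-3.74,0,0,0],[1.01,-0.13,-3.74,0,0,0]]])

```text
clock: 21.2
tcp_pos: [0.6805, 0.1098, 0.0914]
orientation: [0.0, 0.753, 0.659, 0.0]
wrist_force: [-4.2, 0.9, 8.7]
finger_gap: 0.01
```

```bash
cat >> h.py <<'E'
def barw(s,p,name):
    W=wcloud(p,s); T=(W-s["tcp_pos"])@Rt(s["orientation"])
    m=(abs(T[...,1])<.003)&(T[...,0]>.013)&(T[...,0]<.04)&(T[...,2]>-.07)&(T[...,2]<-.015)
    print("bar top z world",np.round(np.median(W[m][:,2]),4),np.round(np.percentile(W[m][:,2],[10,90]),4),"tool",np.round(np.median(T[m][:,2]),4)); save(p,name)
    return W
E
python3 - <<'E'
from h import *
s=get_state(); print(s["tcp_pos"],s["finger_gap"],s["wrist_force"],s["ft_torque"],s["clock"]); barw(s,read_camera("wrist"),"w12.png"); q=read_camera("scene"); save(q,"s12.png")
i=q["img"][90:210,280:430,::-1]; cv2.imwrite("pics/s12z.png",cv2.resize(i,None,fx=4,fy=4,interpolation=3))
V=cloud(q); f=0
# lid frame/bar heights from scene near bar
m=(V[...,2]>.09)&(V[...,2]<.16)&(abs(V[...,0]-.683)<.012)&(V[...,1]<.09)&(V[...,1]>.04);print(m.sum(),np.round(np.percentile(V[m][:,2],[50,90,98]),4) if m.sum() else 0)
E
```

```text
[0.68054857 0.10979642 0.09142097] 0.01000609492037955 [-4.21234951  0.88731764  8.67776642] [0.3595591  1.04510346 0.0091788 ] 21.2
bar top z world 0.1369 [0.1361 0.1376] tool -0.0455
78 [0.1363 0.1391 0.1404]
```

View pics/s12z.png

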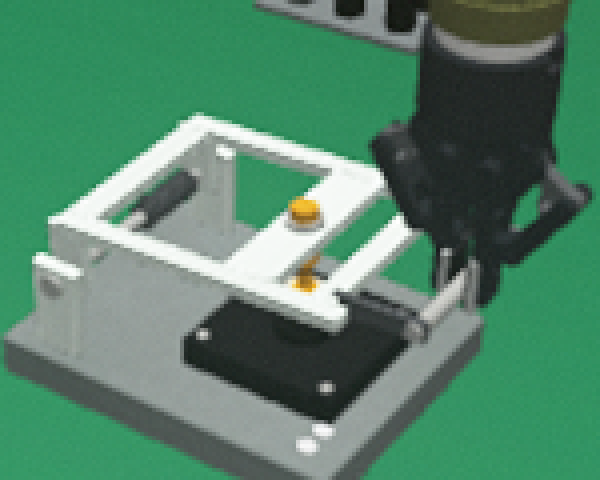

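Request:
send_rows(deltas=[[[0.05,0,-0.3,0,0,0],[0.1,-0.01,-0.6,0,0,0],[0.12,-0.02,-0.8,0,0,0],[0.12,-0.02,-0.8,0,0,0],[0.12,-0.02,-0.8,0,0,0]]])

```text
clock: 21.8
tcp_pos: [0.682, 0.1096, 0.0837]
orientation: [0.0, 0.753, 0.659, 0.0]
wrist_force: [-3.9, 1.3, 7.6]
finger_gap: 0.01
```

Run:
```python
from h import *
s=get_state(); print(s["tcp_pos"],s["finger_gap"],s["wrist_force"],s["ft_torque"],s["clock"]); W=barw(s,read_camera("wrist"),"w13.png")
```

```text
[0.68197252 0.10959886 0.08370716] 0.010002790020711543 [-3.88211734  1.30613451  7.6119233 ] [0.30436004 0.87710939 0.00089061] 21.8
bar top z world 0.1297 [0.1288 0.1304] tool -0.046
```

View pics/w13.png

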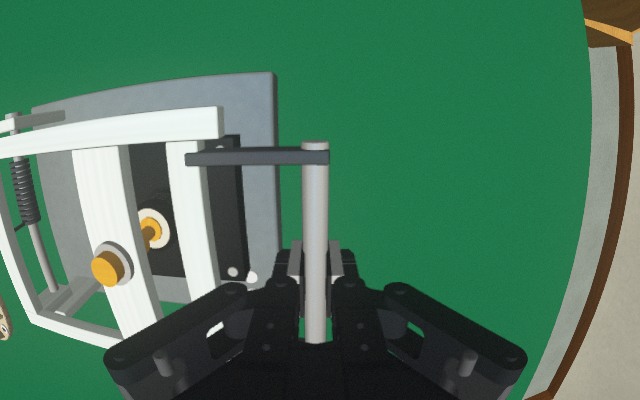

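Request:
send_rows(deltas=[[[0.02,0,-0.2,0,0,0],[0.04,0,-0.4,0,0,0],[0.04,0,-0.4,0,0,0],[0.04,0,-0.4,0,0,0],[0.04,0,-0.4,0,0,0]]])

```text
clock: 22.35
tcp_pos: [0.6825, 0.1095, 0.0801]
orientation: [0.001, 0.753, 0.659, 0.0]
wrist_force: [-3.0, 1.7, 9.2]
finger_gap: 0.01
```

Run:
```python
from h import *
s=get_state(); print(s["tcp_pos"],s["finger_gap"],s["wrist_force"],s["ft_torque"],s["clock"]); W=barw(s,read_camera("wrist"),"w14.png")
# lid frame top plane fit: near-white pixels
p=read_camera("wrist"); im=p["img"].astype(int); 
for n,pts in {"near-bracket rail":[(120,20),(118,100),(115,150),(115,200)],}.items():
    for r,c in pts: print(r,c,np.round(W[r,c],4))
m=(im.min(-1)>190)&(W[...,2]>.06)&(W[...,2]<.16)&(W[...,0]<.66)&(W[...,0]>.42)
P=W[m]; print(m.sum())
z=P[:,2]
# robust plane along u
u=(P[:,:2]-[.5733,.124])@[.9914,-.1305]; v=(P[:,:2]-[.5733,.124])@[.1305,.9914]
A=np.c_[u,v,np.ones(len(u))]; k=np.ones(len(u),bool)
for _ in range(8):
    c=np.linalg.lstsq(A[k],z[k],rcond=None)[0]; k=abs(A@c-z)<.003
print("plane slope u,v,z0",c,k.sum())
q=read_camera("scene"); save(q,"s14.png"); i=q["img"][90:210,280:430,::-1]; cv2.imwrite("pics/s14z.png",cv2.resize(i,None,fx=4,fy=4,interpolation=3))
i=p["img"][170:330,60:240,::-1]; cv2.imwrite("pics/w14z.png",cv2.resize(i,None,fx=3.5,fy=3.5,interpolation=3))
```

```text
[0.68252949 0.10951541 0.08007571] 0.01002444720711293 [-3.01541871  1.73107395  9.19407096] [0.22293843 0.95583797 0.01380489] 22.35
bar top z world 0.1261 [0.1251 0.1268] tool -0.046
120 20 [0.4725 0.2239 0.0851]
118 100 [0.5915 0.1989 0.1245]
115 150 [0.6207 0.1935 0.1251]
115 200 [0.6442 0.1885 0.1243]
19518
plane slope u,v,z0 [0.00674986 0.00017839 0.1247128 ] 18911
```

View pics/s14z.png

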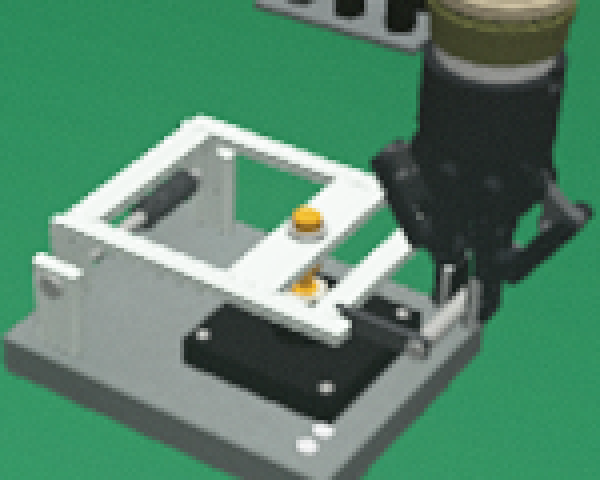

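View pics/w14z.png

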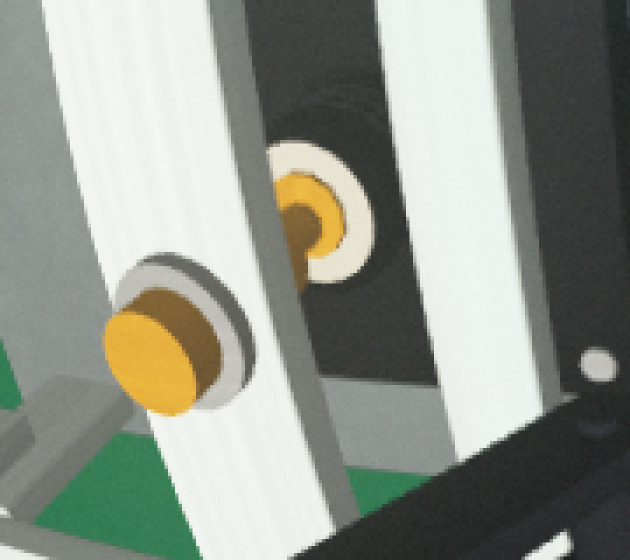

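Request:
send_rows(deltas=[[[0,0,-0.05,0,0,0],[0,0,-0.05,0,0,0],[0,0,-0.05,0,0,0],[0,0,-0.05,0,0,0],[0,0,-0.05,0,0,0],[0,0,-0.05,0,0,0],[0,0,-0.05,0,0,0],[0,0,-0.05,0,0,0],[0,0,-0.05,0,0,0],[0,0,-0.05,0,0,0],[0,0,-0.05,0,0,0],[0,0,-0.05,0,0,0]]])

```text
clock: 23.7
tcp_pos: [0.6826, 0.1095, 0.0797]
orientation: [0.001, 0.753, 0.659, 0.001]
wrist_force: [-3.1, 1.3, 8.9]
finger_gap: 0.01
```

Run:
```python
from h import *
s=get_state(); print(s["tcp_pos"],s["finger_gap"],s["wrist_force"],s["clock"]); p=read_camera("wrist"); W=barw(s,p,"w15.png")
im=p["img"].astype(int); m=(im.min(-1)>190)&(W[...,2]>.06)&(W[...,2]<.16)&(W[...,0]<.66)&(W[...,0]>.42)
P=W[m]; z=P[:,2]; u=(P[:,:2]-[.5733,.124])@[.9914,-.1305]; A=np.c_[u,np.ones(len(u))]; k=np.ones(len(u),bool)
for _ in range(8):
    c=np.linalg.lstsq(A[k],z[k],rcond=None)[0]; k=abs(A@c-z)<.003
print("slope",c)
hsv=cv2.cvtColor(p["img"],cv2.COLOR_RGB2HSV); b=(hsv[...,1]>100)&(hsv[...,0]<35)&(np.hypot(W[...,0]-.573,W[...,1]-.124)<.012)&(W[...,2]<.09)&(W[...,2]>.07)
print("disc z",b.sum(),np.median(W[b],0))
q=read_camera("scene"); V=cloud(q)
for t,z0 in(("tube_center",.08),("tailcap_center",.02),("dispenser",.14)):
    r=silhouettes(q,t)
    if r: P=V[r[0]["mask"]]; P=P[P[:,2]>z0]; print(t,round(r[0]["conf"],2),np.median(P,0))
```

```text
[0.68262031 0.10948285 0.07968391] 0.01000894288931425 [-3.12693625  1.33232746  8.90179078] 23.7
bar top z world 0.1256 [0.1248 0.1264] tool -0.0459
slope [0.00507533 0.1245021 ]
disc z 300 [0.5765647  0.12666275 0.08335098]
tube_center 0.88 [ 0.50763483 -0.30231251  0.08843443]
tailcap_center 0.53 [ 0.4182376  -0.26694563  0.02748895]
dispenser 0.74 [ 0.74727372 -0.14518444  0.14577474]
```

Stable: lid 0.005 rad from level, 8.9 N of hold (9 N expected), head still home, bystanders unmoved.

```bash
python3 -c "
from workcell import *
print(hand_in()); s=get_state(); print(s['tcp_pos'],s['wrist_force'],s['clock'])"
```

```text
the job is handed in; nothing more can be done
None
the job is handed in; nothing more can be done
```

The torch head is home in the nest, let go of. The job was handed in with the gripper still holding the lid down by its handle bar. `hand_in()` gave no verdict.

**Head:**
- It bottomed out at 14–25 N while still gripped. I expected to see 6 to 10 N as it passed the sprung balls but read only 1–2 N, so I judged it home by the stop and by height.
- After release its brass disc stood 30.3 mm above the nest plate (30 mm is fully home), within about 1 mm of the nest's axis. The disc height read the same with the lid down.

**Lid:**
- At the last check it was about 0.005 rad from level, and the top of the bar was at 125.6 mm (126 mm is level).
- The holding force was 8.9 N, against about 9 N expected, and it was steady over the last 1.2 s.
- From those readings I work out the contact is pushed in about 9.5–10 mm. I could not see its dark ring directly.

**Bystanders:** the camera positions of the tube, tail cap and dispenser agree with the start to within a few millimetres.

**Disagreement with the interface text:** the real finger tips end about 25–31 mm behind the reported TCP, depending on how far the jaws are open. My first grasp therefore closed around the brass disc above the head's body. The head did not move, and I re-grasped 27 mm lower.

The job was handed in at about 24 s of the 72 s allowed.

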